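# Start the clamp screw in the rotary stage's boss and hold it

### The arm

A 6-joint arm with a two-finger parallel gripper is mounted at the origin on the work surface. World frame = base frame: x ahead of the robot, y to its left, z up, the work surface at z = 0. Lengths are in m, angles in rad, forces in N, time in s.
With the tool pointing down it reaches from about 0.35 to 0.975 m from the base axis. Payload 7.1 kg.
Tool frame: the origin (TCP) lies at the very end of the fingers, on their centre line; the grasp point (between the pads) lies 19 mm behind it; y points along the fingers, x is the direction in which the jaws open and shut, and the axes are right-handed (so a half turn about y gives the same grasp; the last joint's range is limited). The gripper opens to 88 mm and grips with 3 to 60 N. Pads are 20 mm wide; open, the fingers measure 115 mm over their backs; the gripper's body (75 mm by 178 mm) begins 61 mm behind the grasp point.
Start: joints at [1.217, 0.423, 1.63, -0, 1.089, -0.019], TCP at [0.205, 0.59, 0.223] pointing down, gripper open.
Joint ranges: [-3, 3], [-0.9, 2.11], [0.09, 2.58], [-1.31, 4.45], [0.11, 2.69], [-2.54, 2.54]. Speed limits (rad/s): [2.39, 2.39, 3.01, 3.14, 3.14, 3.14].

### API

Orientations are given as [roll, pitch, yaw] about the fixed x, y, z axes, in that order (R = Rz(yaw) Ry(pitch) Rx(roll)).
In Python, from cell import robot, grab_frame gives the robot as it stands. The module is installed in compiled form; this text tells all that it offers.
- The arm moves only by the tool arm_command, never from a script. Its argument "series" is one flat list of numbers, 5 for each row, row after row: the shift along the tool's x, y, z in cm, then the turn about the tool's y in degrees, then the finger opening in cm, from 0 to 8.78. In form: [x, y, z, twist, claw, x, y, z, twist, claw, ...]. A call has 1 to 12 rows; each row is the pose to reach, as a shift and turn from the pose commanded when the call began, along the tool's axes at that moment; what a row does not reach only later rows make up. A row lasts 1/10 s, in which the tool goes at most 50 mm and 8.59 degrees, less where a joint would pass 70% of its speed; a pose out of reach is approached as far as the arm can. A call with a gripper value outside its range is refused whole. The fingers move at their own pace and stop on an object; the grip force is fixed at half the most. Time passes only in rows, so rows that repeat a pose let the fingers close. It gives the time, the measured TCP pose, the force and the opening at its end, in the units of the state.
- robot.sense(): the state, without advancing time (a new reading comes with each control period).
- grab_frame(name): name is "side" or "top" or "wrist"; returns a dict with "image" (384x512x3 uint8, blue, green, red), "fov_y" (degrees; the focal length in pixels is half the picture's height over the tangent of half this angle, whatever the lens; pixels are square), "cx", "cy" (the principal point, pixels), "rvec" (rotation vector, rad) and "tvec" (3), from world to camera coordinates, as OpenCV has them. Camera axes: x right, y down, z forward; pixel columns grow to the right and rows downward; lengths in m; the calibration is good to about 2 mm. A picture is of the moment at which its call begins. There is no depth.
- robot.hand_in(): hands the job in, once; it reports no verdict.
The state is a dict: "time": time; "joint_positions": joint angles; "qd": joint speeds; "joint_efforts": joint torques, N m; "tcp_pos": TCP position; "eef_rot": TCP orientation; "contact_force": force on the tool from outside, world axes, zero at the start; "moment": the same for the moment, N m; "finger_gap": opening from 0.0 (shut) to 1.0 (fully open).
Only numpy, scipy, OpenCV 4.12 (cv2) and the standard library are available. Lean on these libraries where they do the work, as an engineer would, in place of code of your own. Each camera call takes 0.05 s, during which the arm holds its last target.

### The job

Take the knurled clamp screw out of its holder, stand it upright in the threaded boss on the rotary stage, and turn it backward (counter-clockwise seen from above) until it drops off the end of the thread. Then turn it forward (clockwise) one full turn so that it is properly started, and finish with your fingers still gripping its knob, holding it still there. Leave the other things on the bench where they are.

Things in the scene. Friction and masses are not known exactly. Their poses are not given: they have to be found in the camera images.
- screw_knob (a point): Centre of the clamp screw's round knurled aluminium knob, 38 mm across, 34 mm tall. z runs up the screw. x points along the black index rib on the knob's top, which lies straight above the lower end (the start) of the screw's thread.
- screw: The loose steel clamp screw, about 0.28 kg; origin at the centre of its flat tip, 93 mm below the knob's centre; axes as the knob. Smooth 18 mm shank from the tip (first 6 mm taper from 12 mm) up to the knob's underside at 76 mm. It carries one turn of coarse right-hand thread, 33 mm outside, pitch 8 mm, 3.3 mm thick, rising counter-clockwise from the index direction.
- screw_axis (a point): Point on the screw's axis level with the underside of its thread's lower end: 42 mm above the tip, 51 mm below the knob's centre. Axes as the knob.
- screw_start (a point): Lower end (start) of the screw's thread, at its underside, 13.5 mm from the axis in the index direction. Parked, it points so that a screw carried over without turning it stands 0.6 to 2.9 rad short of the drop (to be turned counter-clockwise).
- stage: Fixed rotary stage, origin at the centre of its underside: dark square slab 150 x 150 x 24 mm, on it a silver knurled disc (124 mm across, top at 38 mm), in its middle the boss: an upright aluminium tube, 52 mm outside, rim 96 mm above the table. In the boss a right-hand thread, pitch 8 mm, 20 mm clear inside; a plain guide bore, 19.4 mm across, lies 40 to 76 mm above the table.
- boss_top (a point): On the boss's axis, 102 mm above the table, level with the highest point of its thread. z up; x points to where the thread begins (short dark line on the rim). Its top turn is a ramp winding once round: from its high end at x it falls clockwise (from above) back to x, 8 mm lower, so at x there is an 8 mm step. A screw stood in it rests by its weight on the ramp, screw_axis 0 to 8 mm below here.
- boss_step (a point): Low end of the ramp, at the foot of the step, 13.5 mm from the axis. Turned counter-clockwise the screw climbs; once its index rib passes here it falls 8 mm, unless the fingers hold it up. Turned clockwise from here it runs under the boss's thread, down 8 mm a turn (1.4 mm axial play), to screw_axis 16 mm below boss_top after one turn; the thread ends half a turn further.
- holder: Fixed cream block, 75 x 150 x 36 mm, origin at the centre of its underside, long side along its y. The screw stands loosely upright (it may lean a little) in the hole at y = -35 mm, 19.5 mm across, 32 mm deep; it comes free when lifted 32 mm.
- dowel: Bystander, to be left alone: plain dowel with a small round head (20 mm), in the other hole of the holder. Origin at its underside or lowest point.
- wrench: Bystander, to be left alone: open-ended wrench, 150 mm, lying flat. Origin at its underside or lowest point.
- grease: Bystander, to be left alone: white grease jar, 44 mm across, 45 mm tall. Origin at its underside or lowest point.
- objective: Bystander, to be left alone: small stepped metal lens barrel, 32 mm across, 42 mm tall. Origin at its underside or lowest point.
- dish: Bystander, to be left alone: grey open dish 90 x 60 x 22 mm. Origin at its underside or lowest point.
- brush: Bystander, to be left alone: brush, 160 mm, lying flat. Origin at its underside or lowest point.
- lens_cap: Bystander, to be left alone: black lens cap, 44 mm across, 12 mm tall. Origin at its underside or lowest point.
Things that resemble listed ones, but are neither listed nor needed, are in the scene too. What is shaped like the screw but orange is not meant.

How it is judged:
On the way, in this order (a step that is already met when the one before it is completed fails the run):
1. the screw stands in the boss, turned back to the high end of the ramp: its thread start is less than about 35 degrees before the step and near the top (horizontal distance between screw_axis and boss_top below 0.0035 m and angle between screw_axis's own z axis and vertical below 0.12 rad and x of screw_start in the frame of boss_top above 0.0105 m and y of screw_start in the frame of boss_top below 0.004 m and z of screw_axis in the frame of boss_top between -0.0035 and 0.003 m), for 0.03 s.
2. the screw has dropped off the end of the thread: its start is past the step, on the low end of the ramp (horizontal distance between screw_axis and boss_top below 0.0035 m and angle between screw_axis's own z axis and vertical below 0.12 rad and x of screw_start in the frame of boss_top above -0.005 m and y of screw_start in the frame of boss_top above -0.004 m and z of screw_axis in the frame of boss_top between -0.0105 and -0.0042 m), for 0.05 s.
At the end, for the whole second after the job is handed in: The screw is upright in the boss (axis within 3.5 mm, tilt under 0.12 rad), screwed in about one turn past the drop (screw_axis 12.5 to 19.5 mm below boss_top), held by the fingers with more than 2 N and still (horizontal distance between screw_axis and boss_top below 0.0035 m and angle between screw_axis's own z axis and vertical below 0.12 rad and z of screw_axis in the frame of boss_top between -0.0195 and -0.0125 m and contact force between the fingers and screw above 2 N and linear speed of screw below 0.02 m/s and angular speed of screw below 0.2 rad/s); the arm keeps its last pose, push and grip.
It fails at once if a bystander is moved by more than 30 mm (distance of any of dowel, wrench, grease, objective, dish, brush, lens_cap from where it was at the start of the episode above 0.03 m).
It also fails if it takes over 72 s, if anything falls off the work surface, if the arm or the gripper's body presses on something with over 40 N, if the wrist force passes 120 N, or if a joint passes its speed limit or range.

## Working session

There is one attempt and no reset: what is moved stays moved. The work goes in short steps, Python scripts to look and compute and a tool call to move; the robot and the scene stay as the last step left them, time stands still between calls to the robot, and variables do not carry over. Pictures are saved under pics/ and viewed, and the job is handed in when it is done.

Besides the shell and the picture viewer there is one more tool, called as a command line: name --argument value ..., lists and objects as JSON in quotes. arm_command: Moves the arm, as the interface text tells. Its arguments: {"type":"object","properties":{"series":{"type":"array"}},"required":["series"]}

```bash
mkdir -p pics; python3 - <<'E'
from cell import robot, grab_frame
import cv2,json
print(robot.sense())
for n in ["side","top","wrist"]:
    f=grab_frame(n); cv2.imwrite(f"pics/{n}0.png",f["image"]); print(n,f["fov_y"],f["cx"],f["cy"],f["rvec"],f["tvec"])
E
```

```text
{'time': 0.0, 'joint_positions': array([ 1.21700512e+00,  4.23783027e-01,  1.63069279e+00, -5.00928510e-06,
        1.08860988e+00, -1.90073378e-02]), 'qd': array([-0.00022106, -0.00152748,  0.00209053, -0.00162847, -0.00031687,
        0.00055007]), 'joint_efforts': array([-1.10322026e-04, -5.44621825e+01, -2.73658723e+01,  6.45474158e-02,
        2.28841428e-02, -1.20419559e-04]), 'tcp_pos': array([0.20514074, 0.58978272, 0.2219367 ]), 'eef_rot': array([-1.57077238e+00,  1.49286193e-03,  1.23601481e+00]), 'contact_force': array([ 0.08973404, -0.47822211, -0.24375869]), 'moment': array([-0.03462177,  0.00253387, -0.00129764]), 'finger_gap': 1.0023198756525578}
side 57.04654569706638 255.48405138207028 188.18895917069497 [ 2.22514228 -0.13877571  0.06693097] [-0.5845142   0.12363089  1.06269022]
top 53.33398966254973 262.86361849652616 196.88131391625802 [ 2.16959729 -2.18696191  0.08037161] [0.01149697 0.56799508 1.24136923]
wrist 67.754567494958 261.50646855753575 189.49585261025416 [-2.38309416 -1.69395069 -0.21452117] [-0.62336108 -0.03165657  0.38956339]
```

View pics/side0.png

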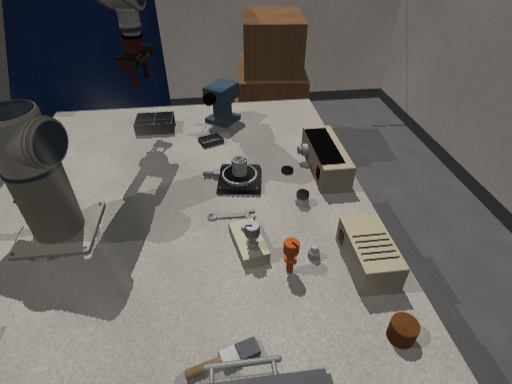

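View pics/top0.png

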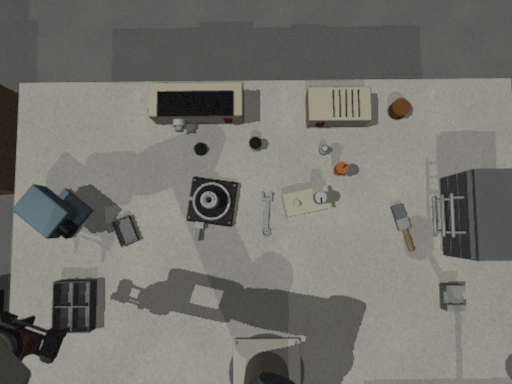

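View pics/wrist0.png

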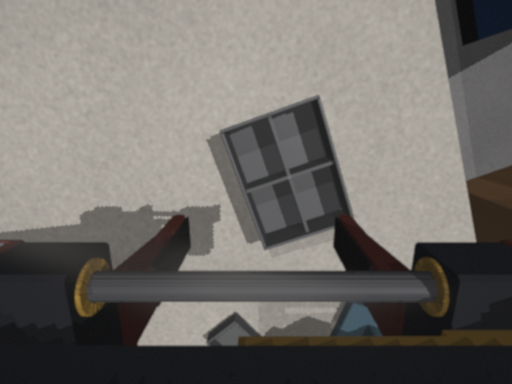

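```bash
cat > h.py <<'E'
import numpy as np,cv2
from cell import robot, grab_frame
class Cam:
    def __init__(s,n,f=None):
        f=f or grab_frame(n); s.im=f["image"]; h=s.im.shape[0]
        s.f=h/2/np.tan(np.radians(f["fov_y"])/2)
        s.K=np.array([[s.f,0,f["cx"]],[0,s.f,f["cy"]],[0,0,1]])
        s.R=cv2.Rodrigues(np.array(f["rvec"],float))[0]; s.t=np.array(f["tvec"],float).ravel()
        s.C=-s.R.T@s.t
    def ray(s,uv):
        d=s.R.T@np.linalg.inv(s.K)@np.array([uv[0],uv[1],1.0]); return d/np.linalg.norm(d)
    def plane(s,uv,z):
        d=s.ray(uv); return s.C+d*(z-s.C[2])/d[2]
    def proj(s,X):
        p=s.K@(s.R@np.array(X,float)+s.t); return p[:2]/p[2]
def tri(obs):
    A=np.zeros((3,3));b=np.zeros(3)
    for c,uv in obs:
        d=c.ray(uv);P=np.eye(3)-np.outer(d,d);A+=P;b+=P@c.C
    X=np.linalg.solve(A,b); return X,[c.proj(X)-np.array(uv) for c,uv in obs]
def crop(im,x0,y0,x1,y1,k,name):
    cv2.imwrite(name,cv2.resize(im[y0:y1,x0:x1],None,fx=k,fy=k,interpolation=cv2.INTER_CUBIC))
def Rtool(e):
    from scipy.spatial.transform import Rotation as R
    return R.from_euler('xyz',e).as_matrix()
E
python3 - <<'E'
from h import *
c=Cam("top");s=Cam("side")
crop(c.im,170,120,370,250,4,"pics/topc.png"); crop(s.im,200,140,340,280,5,"pics/sidec.png")
print(c.C,s.C)
for n,uv in dict(boss=(210,200),knob=(320,197)).items(): print(n,c.plane(uv,.1))
E
```

```text
[4.67936485e-01 3.84393919e-04 1.28249111e+00] [ 0.48590537 -0.83190256  0.74705158]
boss [0.55355105 0.17069411 0.1       ]
knob [ 0.56009161 -0.17055966  0.1       ]
```

View pics/topc.png

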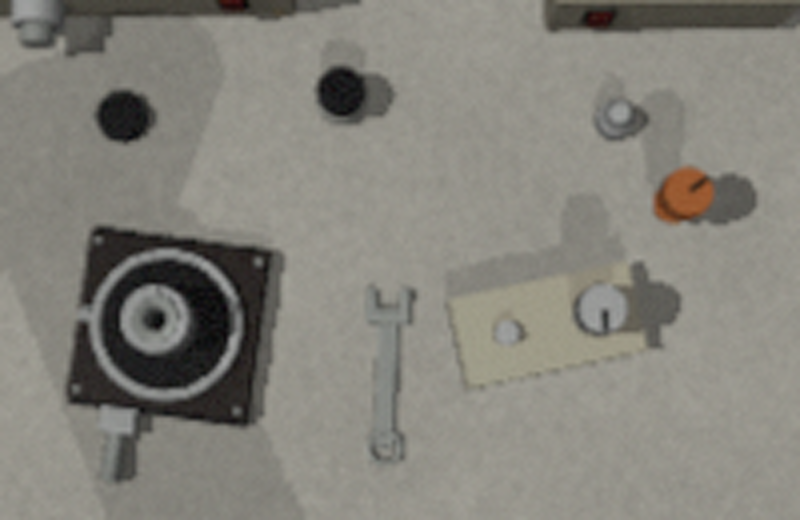

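View pics/sidec.png

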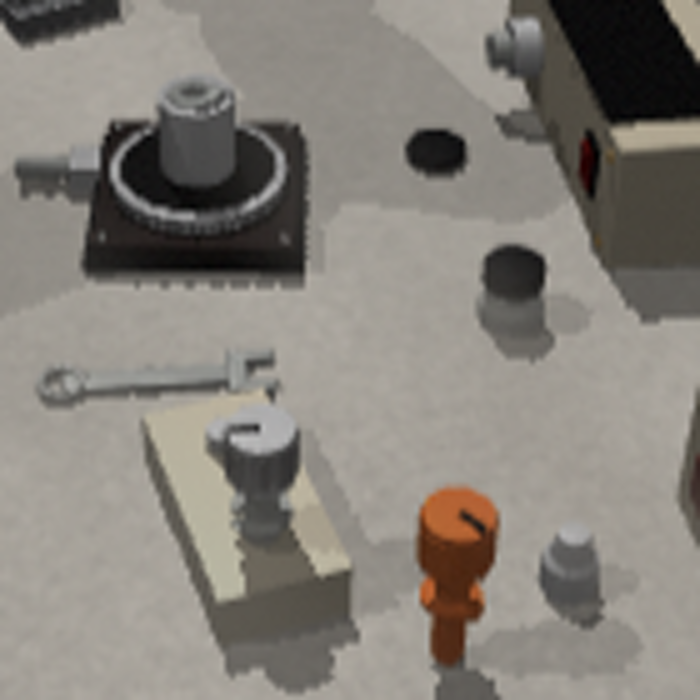

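```bash
python3 - <<'E'
from h import *
c=Cam("top");s=Cam("side");w=Cam("wrist")
st=robot.sense();R=Rtool(st["eef_rot"]);p=st["tcp_pos"]
print("wrist cam in tool",R.T@(w.C-p)*100,"axis",R.T@w.R[2], "right",R.T@w.R[0])
print("tcp px",w.proj(p),"grasp",w.proj(p-R[:,1]*.019))
# rough triang. knob top centre, dowel, boss rim
k=lambda x,y:(170+x/4-.4,120+y/4-.4)
q=lambda x,y:(200+x/5-.4,140+y/5-.4)
for n,a,b in [("knobtop",k(603,307),q(262,430)),("boss",k(155,319),q(198,97)),("orange",k(687,193),q(458,518)),("dowel",k(508,331),q(220,433))]:
    print(n,tri([(c,a),(s,b)]))
E
```

```text
wrist cam in tool [ -0.02878898 -16.11493036   6.76232896] axis [-0.00153197  0.9674478  -0.253066  ] right [ 9.99998824e-01  1.46568376e-03 -4.50466166e-04]
tcp px [262.42305227 230.22320001] grasp [262.48050684 243.95655178]
knobtop (array([ 0.56004855, -0.17015075,  0.11017925]), [array([-0.00879389,  0.40384858]), array([ 0.47494042, -0.06074766])])
boss (array([0.55584567, 0.17699028, 0.09218301]), [array([-0.00179633,  0.11157738]), array([ 0.10206847, -0.01181565])])
orange (array([ 0.64938163, -0.23799304,  0.10381487]), [array([-0.02255242,  0.23486967]), array([ 0.29232283, -0.04273111])])
dowel (array([ 0.54486785, -0.10228769,  0.04545496]), [array([-0.0039353 ,  0.83372358]), array([ 0.94066075, -0.11783683])])
```

arm_command --series '[-27.6, -8, -46.7, 95, 8, -27.6, -8, -46.7, 95, 8, -27.6, -8, -46.7, 95, 8, -27.6, -8, -46.7, 95, 8, -27.6, -8, -46.7, 95, 8, -27.6, -8, -46.7, 95, 8, -27.6, -8, -46.7, 95, 8, -27.6, -8, -46.7, 95, 8, -27.6, -8, -46.7, 95, 8, -27.6, -8, -46.7, 95, 8, -27.6, -8, -46.7, 95, 8, -27.6, -8, -46.7, 95, 8]'

```text
time: 1.6
tcp_pos: [0.5593, 0.1723, 0.3038]
eef_rot: [-1.57, -0.003, -0.431]
contact_force: [0.4, 0.5, 0.5]
finger_gap: 0.914
```

```bash
python3 - <<'E'
from h import *
w=Cam("wrist");print(robot.sense());cv2.imwrite("pics/w1.png",w.im)
crop(w.im,150,90,350,250,4,"pics/w1c.png")
E
```

```text
{'time': 1.65, 'joint_positions': array([ 2.82370700e-01,  2.79857203e-01,  1.64527283e+00, -8.37743107e-05,
        1.21540964e+00,  7.09283552e-01]), 'qd': array([ 0.05782382, -0.00853004,  0.03987483,  0.0140565 ,  0.00074698,
       -0.03426233]), 'joint_efforts': array([ -2.01124124, -48.06220651, -31.01485491,  -0.18511827,
        -0.1122183 ,   0.18442246]), 'tcp_pos': array([0.55732485, 0.17405803, 0.30301958]), 'eef_rot': array([-1.57017016e+00, -8.50197469e-04, -4.26884010e-01]), 'contact_force': array([-0.64927248,  0.11585952,  0.81862478]), 'moment': array([-0.09639691,  0.06551625, -0.02730884]), 'finger_gap': 0.910505336478305}
```

View pics/w1.png

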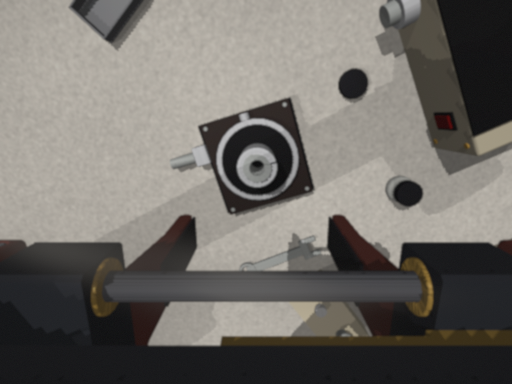

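```bash
python3 - <<'E'
from h import *
im=cv2.imread("pics/w1.png")
crop(im,210,120,310,195,8,"pics/w1c.png")
E
```

```text
(no output)
```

View pics/w1c.png

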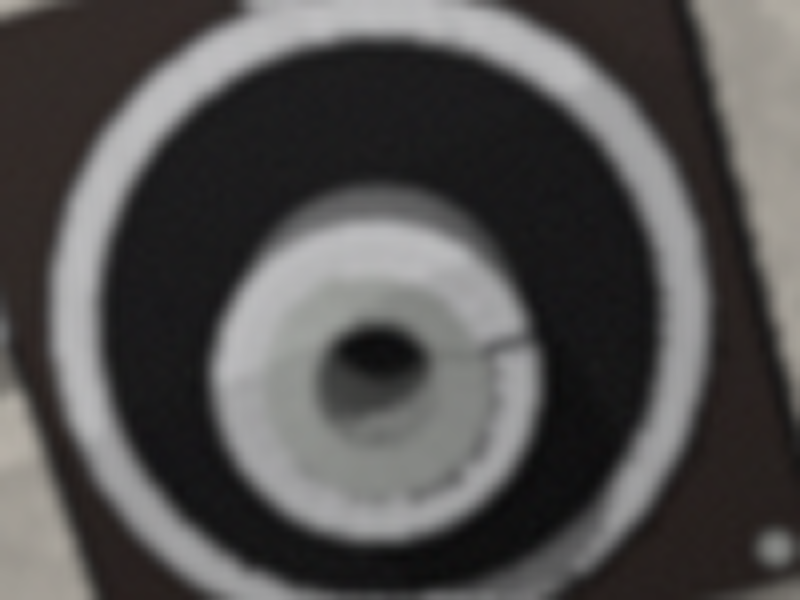

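arm_command --series '[14.5, 4, -31.3, 90, 8, 14.5, 4, -31.3, 90, 8, 14.5, 4, -31.3, 90, 8, 14.5, 4, -31.3, 90, 8, 14.5, 4, -31.3, 90, 7, 14.5, 4, -31.3, 90, 7, 14.5, 4, -31.3, 90, 6.5, 14.5, 4, -31.3, 90, 6.5, 14.5, 4, -31.3, 90, 6.5, 14.5, 4, -31.3, 90, 6.5, 14.5, 4, -31.3, 90, 6.5, 14.5, 4, -31.3, 90, 6.5]'

```text
time: 2.85
tcp_pos: [0.5595, -0.1673, 0.2624]
eef_rot: [-1.572, 0.0, -1.991]
contact_force: [0.0, 1.1, 0.3]
finger_gap: 0.738
```

```bash
python3 - <<'E'
from h import *
w=Cam("wrist");s=robot.sense();print(s['joint_positions'],s['tcp_pos'],s['eef_rot'],s['finger_gap']);cv2.imwrite("pics/w2.png",w.im)
import pickle;pickle.dump({k:getattr(w,k) for k in['K','R','t','C']},open('w2.pkl','wb'))
crop(w.im,200,110,350,220,5,"pics/w2c.png")
E
```

```text
[-3.11339361e-01  3.20160024e-01  1.68604277e+00  2.57602241e-04
  1.13604759e+00  1.67741858e+00] [ 0.55957659 -0.16749751  0.26245241] [-1.57147520e+00  1.62243118e-04 -1.98886657e+00] 0.7360619917946317
```

View pics/w2.png

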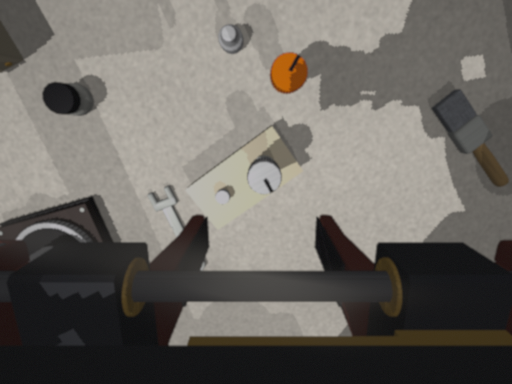

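View pics/w2c.png

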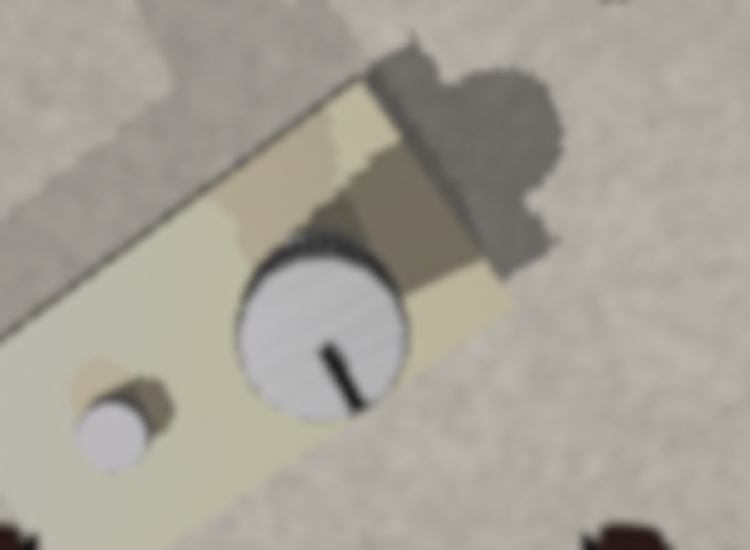

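```bash
python3 - <<'E'
from h import *
import pickle
w=Cam("wrist"); st=robot.sense();R=Rtool(st["eef_rot"]);p=st["tcp_pos"]
t=Cam("top");s=Cam("side")
kt=(200+322/5-.4,110+335/5-.4)
X,e=tri([(w,kt),(t,(320.3,196.4)),(s,(252,225.6))]);print("knobtop tri",X,e)
X2,e=tri([(w,kt),(t,(320.3,196.4))]);print(X2)
z=.113
a=w.plane(kt,z);b=w.plane((200+360/5-.4,110+408/5-.4),z);print("knob",a,"rib ang",np.degrees(np.arctan2(*(b-a)[[1,0]])),np.linalg.norm(b-a), "top view",t.plane((320.3,196.4),z))
# rebuild camera at w1
Cc=R.T@(w.C-p); Rc=w.R@R
p1=np.array([0.55732485,0.17405803,0.30301958]);R1=Rtool([-1.57017016e+00,-8.50197469e-04,-4.26884010e-01])
w1=Cam.__new__(Cam);w1.K=w.K;w1.R=Rc@R1.T;w1.C=p1+R1@Cc;w1.t=-w1.R@w1.C
f=lambda x,y:(210+x/8-.44,120+y/8-.44)
im=cv2.imread("pics/w1.png")
cb=f(377,381);mk=f(512,344)
B=w1.plane(cb,.096);M=w1.plane(mk,.096);print("boss",B,"mark ang",np.degrees(np.arctan2(*(M-B)[[1,0]])),np.linalg.norm(M-B))
for x,y in[(210,381),(545,381),(377,217),(377,545)]:print(w1.plane(f(x,y),.096)-B)
print("boss tri",tri([(w1,cb),(t,(170+155/4-.4,120+319/4-.4)),(s,(239.2,159))]))
E
```

```text
knobtop tri [ 0.56025616 -0.17069375  0.11006462] [array([-0.60454468,  0.84630303]), array([0.21128702, 0.28804387]), array([0.57926764, 0.10887193])]
[ 0.56087819 -0.17096373  0.10782743]
knob [ 0.56146111 -0.17193652  0.113     ] rib ang -176.89056775335342 0.01886455785097799 top view [ 0.5609163  -0.16963555  0.113     ]
boss [0.55379054 0.17975492 0.096     ] mark ang -9.00747073489376 0.02277522011555606
[-0.02477041  0.01129497  0.        ]
[ 0.02492722 -0.01136648  0.        ]
[0.01113107 0.02416252 0.        ]
[-0.01155035 -0.02507266  0.        ]
boss tri (array([0.55507058, 0.17806783, 0.09140605]), [array([1.4634053 , 0.12737395]), array([-0.31030594,  0.37966656]), array([-0.14648864,  0.0244754 ])])
```

arm_command --series '[0.3, 4, 0.3, 0, 6.5, 0.3, 8, 0.3, 0, 6.5, 0.3, 9, 0.3, 0, 6.5, 0.3, 9, 0.3, 0, 6.5]'

```text
time: 3.45
tcp_pos: [0.5603, -0.1722, 0.1713]
eef_rot: [-1.574, -0.0, -1.992]
contact_force: [0.3, 0.2, -0.4]
finger_gap: 0.739
```

```bash
python3 - <<'E'
from h import *
w=Cam("wrist");s=robot.sense();print(s['tcp_pos'],s['eef_rot'],s['finger_gap']);cv2.imwrite("pics/w3.png",w.im)
R=Rtool(s["eef_rot"]);p=s["tcp_pos"]
for h in (0,-.019,.04,.055): print(h,w.proj(p+R[:,1]*h))
E
```

```text
[ 0.56150445 -0.17264523  0.17299542] [-1.57131826e+00 -2.97381400e-05 -1.99216171e+00] 0.742139477651227
0 [260.73363983 233.5273878 ]
-0.019 [260.70451289 247.91469164]
0.04 [260.77836215 211.43672925]
0.055 [260.79117382 205.108384  ]
```

View pics/w3.png

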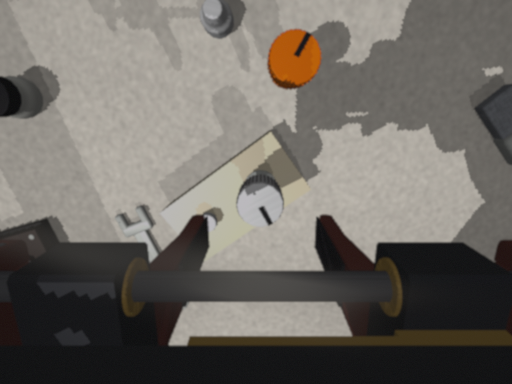

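arm_command --series '[0, 4, 0, 0, 6.5, 0, 8, 0, 0, 6.5, 0, 9.6, 0, 0, 6.5, 0, 9.6, 0, 0, 6.5, 0, 9.6, 0, 0, 4.5, 0, 9.6, 0, 0, 3, 0, 9.6, 0, 0, 2.5, 0, 9.6, 0, 0, 2.5, 0, 9.6, 0, 0, 2.5, 0, 9.6, 0, 0, 2.5]'

```text
time: 4.5
tcp_pos: [0.5624, -0.1729, 0.078]
eef_rot: [-1.568, 0.001, -1.993]
contact_force: [-0.3, 0.9, 5.9]
finger_gap: 0.426
```

```bash
python3 - <<'E'
from h import *
w=Cam("wrist");s=robot.sense();print(s['tcp_pos'],s['eef_rot'],s['finger_gap'],s['contact_force']);cv2.imwrite("pics/w4.png",w.im)
E
```

```text
[ 0.56233772 -0.17289197  0.07796322] [-1.56848506e+00  5.05160015e-04 -1.99296975e+00] 0.43175025323998034 [-0.25013808  1.47638271  7.03714164]
```

View pics/w4.png

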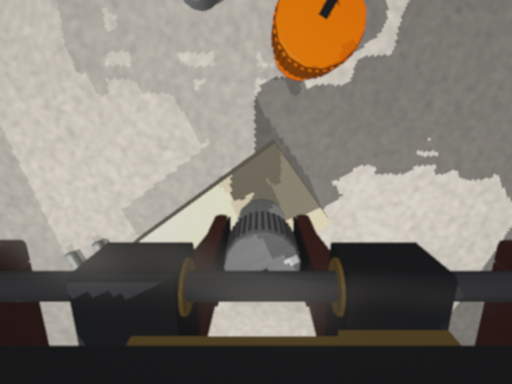

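arm_command --series '[0, -2, 0, 0, 2.5, 0, -4, 0, 0, 2.5, 0, -8, 0, 0, 2.5, 0, -12, 0, 0, 2.5, 0, -13, 0, 0, 2.5, 0, -13, 0, 0, 2.5]'

```text
time: 5.15
tcp_pos: [0.5619, -0.173, 0.2079]
eef_rot: [-1.568, 0.0, -1.993]
contact_force: [-0.1, 0.1, -4.2]
finger_gap: 0.426
```

```bash
python3 - <<'E'
from h import *
w=Cam("wrist");s=robot.sense();print(s['tcp_pos'],s['eef_rot'],s['finger_gap'],s['contact_force'])
c=Cam("side");t=Cam("top");crop(c.im,190,130,330,260,5,"pics/s5.png");crop(t.im,280,160,380,240,7,"pics/t5.png");crop(w.im,180,190,340,290,4,"pics/w5.png")
E
```

```text
[ 0.5607451  -0.17257449  0.20599495] [-1.57124032e+00 -1.04879858e-04 -1.99281186e+00] 0.4313638718146947 [-0.15568794 -0.06850673 -4.86610786]
```

View pics/s5.png

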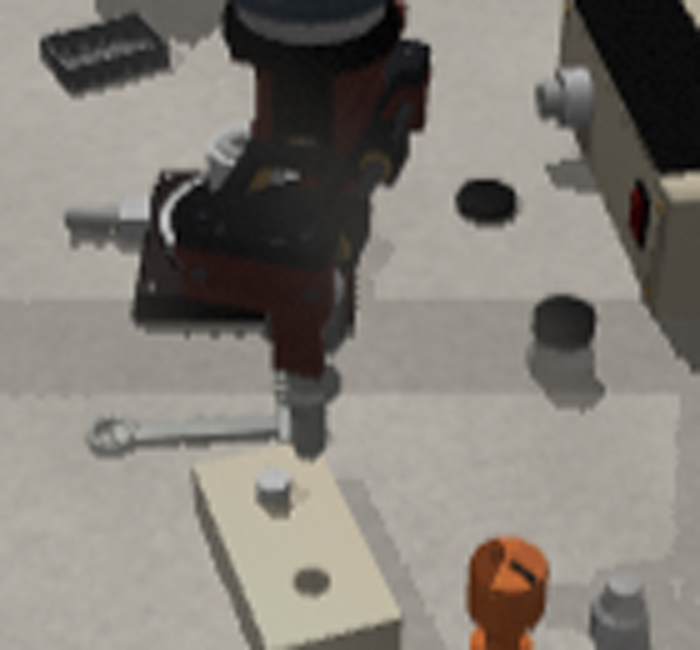

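View pics/w5.png

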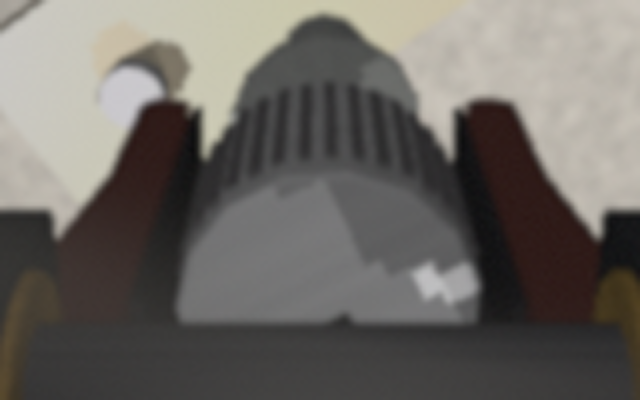

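```bash
python3 - <<'E'
from h import *
s=robot.sense();R=Rtool(s["eef_rot"]);p=s["tcp_pos"]
c=Cam("side");w=Cam("wrist");t=Cam("top")
tip=(190+312/5-.4,130+449/5-.4)
# tip lower silhouette ~ centre slightly up
print("side expects", c.proj([p[0],p[1],.132]),"seen",tip)
print("wrist cam: knob-top centre col expect",w.proj([p[0],p[1],.242]),"tip",w.proj([p[0],p[1],.132]))
print("tcp in tool",R[:,0],R[:,2], s['joint_positions'])
# thread silhouette/shank axis direction in side view
print(c.proj([p[0],p[1],.17]))
cv2.imwrite("pics/s6.png",c.im)
# boss centre from top view, side view
def f(x,y):return (170+x/4-.4,120+y/4-.4)
print("boss top-view z.096",t.plane(f(155,319),.096))
E
```

```text
side expects [252.42891295 219.89683312] seen (252.0, 219.4)
wrist cam: knob-top centre col expect [260.90005512 266.65061382] tip [260.91547176 199.59219155]
tcp in tool [-4.09573943e-01 -9.12276821e-01  4.32354336e-04] [ 0.91226962 -0.40957252 -0.00380646] [-3.18780541e-01  3.89341744e-01  1.73095685e+00 -4.43351368e-05
  1.02512481e+00  1.67402672e+00]
[252.3345885  208.63727587]
boss top-view z.096 [0.55591215 0.1764196  0.096     ]
```

View pics/t5.png

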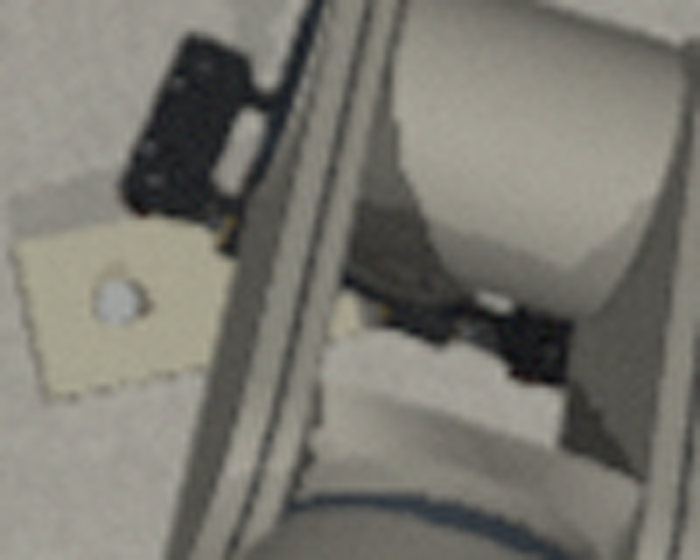

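arm_command --series '[-3, -1, -1.4, -8, 2.5, -6, -1, -2.8, -16, 2.5, -9, -1, -4.2, -24, 2.5, -12, -1, -5.6, -32, 2.5, -15, -1, -7, -40, 2.5, -18, -1, -8.5, -48, 2.5, -21, -1, -9.9, -56, 2.5, -24, -1, -11.3, -64, 2.5, -27, -1, -12.7, -72, 2.5, -30, -1, -14.1, -80, 2.5, -31.7, -1, -14.9, -88, 2.5, -31.7, -1, -14.9, -90, 2.5]'

```text
time: 6.65
tcp_pos: [0.5546, 0.1799, 0.2155]
eef_rot: [-1.571, 0.001, -0.415]
contact_force: [0.1, -0.5, -3.9]
finger_gap: 0.432
```

```bash
python3 - <<'E'
from h import *
c=Cam("side");t=Cam("top");w=Cam("wrist");s=robot.sense();p=s['tcp_pos'];print(p,s['eef_rot'],s['joint_positions'],s['contact_force'])
crop(c.im,190,110,290,200,8,"pics/s7.png");crop(w.im,180,150,340,290,5,"pics/w7.png");cv2.imwrite("pics/t7.png",t.im)
print("side: boss(.555,.178,.096)",c.proj([.555,.178,.096]),"tip",c.proj([p[0],p[1],p[2]-.074]))
E
```

```text
[0.55470285 0.17757417 0.21564761] [-1.57205809e+00  1.27456430e-03 -4.22521909e-01] [ 2.89448401e-01  3.70184368e-01  1.73078127e+00 -1.41892368e-04
  1.04241630e+00  7.12041149e-01] [-2.45758663e-03 -2.11985645e-01 -4.23774079e+00]
side: boss(.555,.178,.096) [238.99478525 157.89622385] tip [238.51088841 146.33816316]
```

View pics/s7.png

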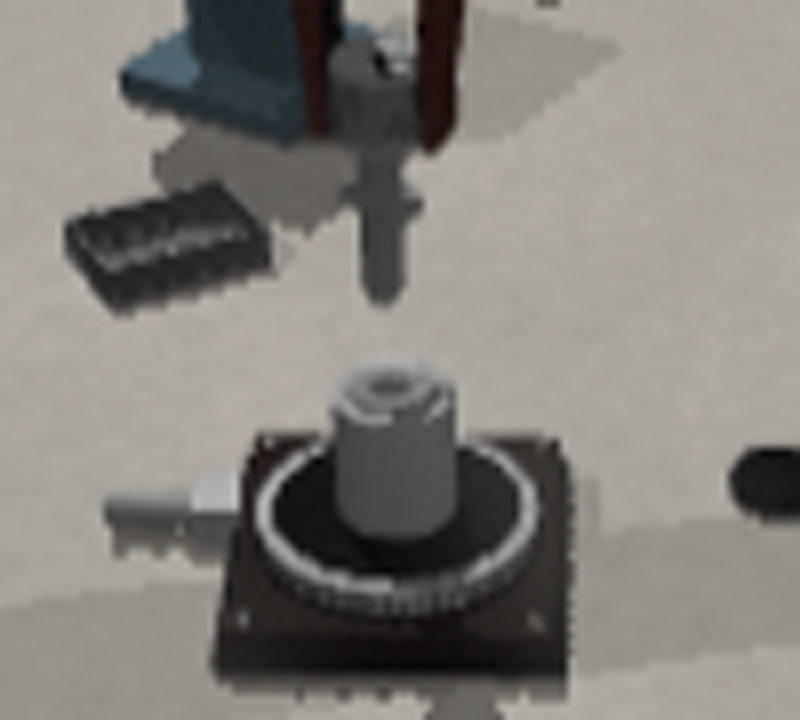

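View pics/w7.png

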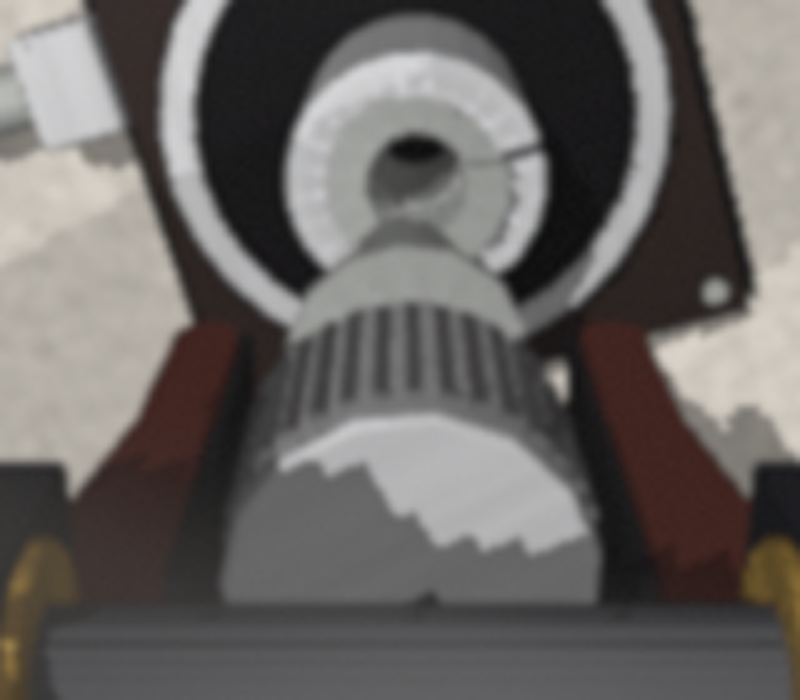

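```bash
python3 - <<'E'
from h import *
w=Cam("wrist");s=robot.sense();p=s['tcp_pos'];R=Rtool(s['eef_rot'])
B=w.plane((262.9,185.8),.096);print("boss wrist",B,p,"tool delta mm",R.T@(B-p)*1000)
M=w.plane((180+525/5-.4,150+150/5-.4),.096);print("mark",np.degrees(np.arctan2(*(M-B)[[1,0]])),np.linalg.norm(M-B))
print("screw tip at axis projects col", w.proj(p+R[:,1]*.074), "knob low",w.proj(p+R[:,1]*.03), "seen tip col",180+405/5-.4,"thread col",180+407/5-.4)
c=Cam("side")
for X in ([.555,.178,.096],B): print(c.proj(X))
im=w.im.copy()
for X,col in((B,(0,0,255)),): 
    for a in np.linspace(0,6.28,80):
        q=w.proj(X+[.026*np.cos(a),.026*np.sin(a),0]);im[int(round(q[1])),int(round(q[0]))]=col
crop(im,180,130,340,240,5,"pics/w7b.png")
g=c.im.copy()
E
```

```text
boss wrist [0.55639918 0.17521577 0.096     ] [0.55482343 0.17725644 0.21581699] tool delta mm [  2.4071273  119.81562494  -1.0858188 ]
mark -7.7856122351436365 0.02275932483082133
screw tip at axis projects col [260.28486783 197.57723559] knob low [259.96033527 215.17255908] seen tip col 260.6 thread col 261.0
[238.99478525 157.89622385]
[239.47854252 158.31167827]
```

View pics/w7b.png

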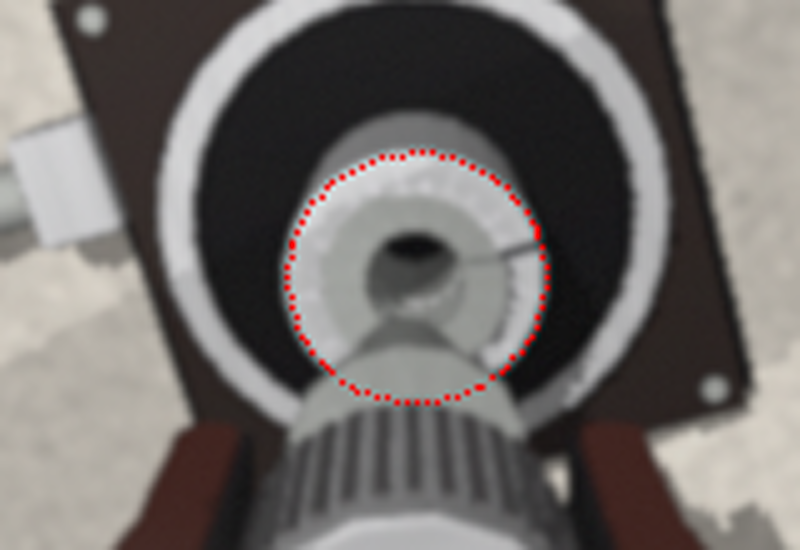

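arm_command --series '[0.2, 0, -0.1, 0, 2.5, 0.2, 2, -0.1, 0, 2.5, 0.2, 3.5, -0.1, 0, 2.5, 0.2, 4.5, -0.1, 0, 2.5, 0.2, 5.5, -0.1, 0, 2.5, 0.2, 5.5, -0.1, 0, 2.5]'

```text
time: 7.5
tcp_pos: [0.5562, 0.1763, 0.1603]
eef_rot: [-1.571, 0.002, -0.423]
contact_force: [0.5, 5.2, -6.3]
finger_gap: 0.428
```

```bash
python3 - <<'E'
from h import *
c=Cam("side");w=Cam("wrist");s=robot.sense();p=s['tcp_pos'];print(p,s['eef_rot'],s['contact_force'],s['moment'])
crop(c.im,190,110,290,200,8,"pics/s8.png");crop(w.im,180,150,340,290,5,"pics/w8.png")
E
```

```text
[0.55625768 0.17620802 0.16113914] [-1.57072584e+00  1.32782285e-03 -4.22382023e-01] [-1.14799985  4.42840962 -6.22886947] [ 1.16436186  0.25423551 -0.03879858]
```

View pics/s8.png

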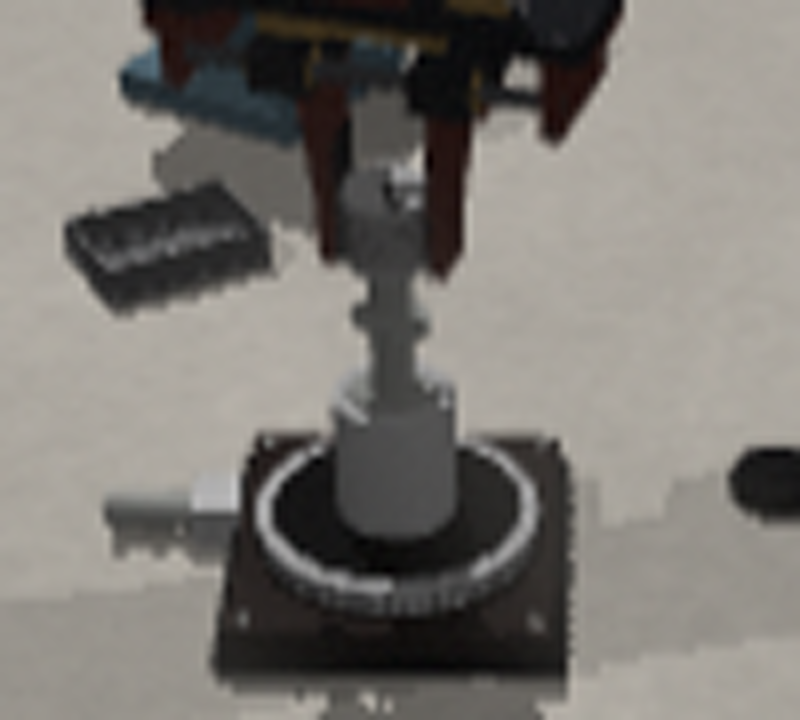

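View pics/w8.png

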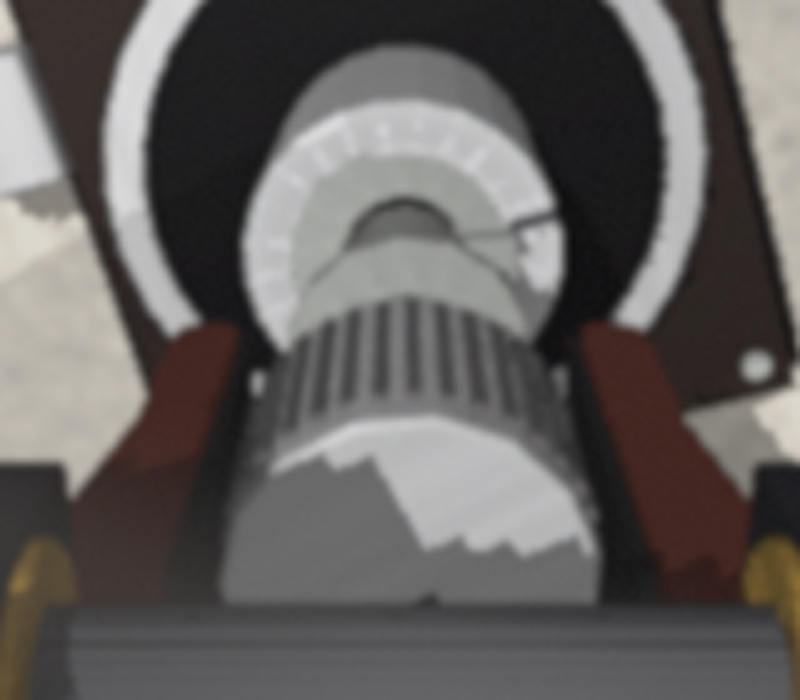

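arm_command --series '[0, 0, 0.1, 0, 2.5, 0, 0.7, 0.1, 0, 2.5, 0, 1.2, 0.1, 0, 2.5, 0, 1.7, 0.1, 0, 2.5, 0, 1.7, 0.1, 0, 2.5]'

```text
time: 8.1
tcp_pos: [0.5568, 0.1769, 0.1443]
eef_rot: [-1.571, 0.0, -0.422]
contact_force: [-1.6, 5.3, -6.0]
finger_gap: 0.428
```

```bash
python3 - <<'E'
from h import *
s=robot.sense();p=s['tcp_pos'];R=Rtool(s['eef_rot']);print(p,s['contact_force'],s['moment'],"toolF",R.T@s['contact_force'])
E
```

```text
[0.55684523 0.17693397 0.14429734] [-1.58282726  5.25664941 -5.97505422] [1.10468922 0.33885363 0.01348893] toolF [-3.59517654  5.97739616  4.14540937]
```

arm_command --series '[-0.1, 0, 0.1, 0, 2.5, -0.1, 0.5, 0.1, 0, 2.5, -0.1, 1, 0.1, 0, 2.5, -0.1, 1, 0.1, 0, 2.5]'

```text
time: 8.5
tcp_pos: [0.5563, 0.1776, 0.1338]
eef_rot: [-1.572, 0.0, -0.422]
contact_force: [0.1, 0.6, -3.8]
finger_gap: 0.424
```

```bash
python3 - <<'E'
from h import *
s=robot.sense();p=s['tcp_pos'];R=Rtool(s['eef_rot']);print(p,s['contact_force'],s['moment'],"toolF",R.T@s['contact_force'])
E
```

```text
[0.55634302 0.17764981 0.13384256] [ 0.08347103  0.60364567 -3.80624625] [0.13501743 0.04667279 0.04977685] toolF [-0.16990297  3.80584803  0.5878093 ]
```

arm_command --series '[0, 0.1, 0, 0, 2.5, 0, 0.2, 0, 0, 2.5, 0, 0.2, 0, 0, 2.5]'

```text
time: 8.8
tcp_pos: [0.5567, 0.1779, 0.1327]
eef_rot: [-1.571, -0.0, -0.422]
contact_force: [0.5, -0.6, -3.4]
finger_gap: 0.431
```

arm_command --series '[0, 0.1, 0, 0, 2.5, 0, 0.2, 0, 0, 2.5, 0, 0.2, 0, 0, 2.5]'

```text
time: 9.1
tcp_pos: [0.5569, 0.1782, 0.1324]
eef_rot: [-1.57, -0.001, -0.422]
contact_force: [-5.1, -0.1, 11.1]
finger_gap: 0.429
```

```bash
python3 - <<'E'
from h import *
c=Cam("side");w=Cam("wrist")
for i in range(1):
    s=robot.sense();p=s['tcp_pos'];print(p,s['contact_force'],s['moment'],s['joint_positions'])
crop(c.im,190,110,290,200,8,"pics/s9.png");crop(w.im,180,150,340,290,5,"pics/w9.png")
E
```

```text
[0.55690296 0.17819652 0.13241385] [-4.76451389 -0.22021314 11.05396966] [-0.32967751  1.00866206  0.008229  ] [2.89309278e-01 4.81440815e-01 1.78245842e+00 4.99416333e-05
 8.76568155e-01 7.11359615e-01]
```

View pics/s9.png

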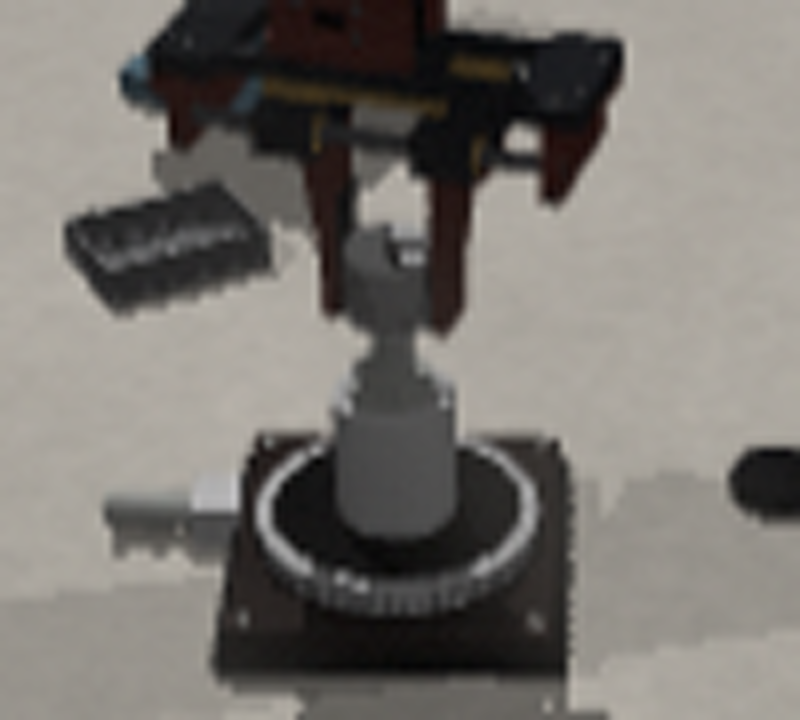

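View pics/w9.png

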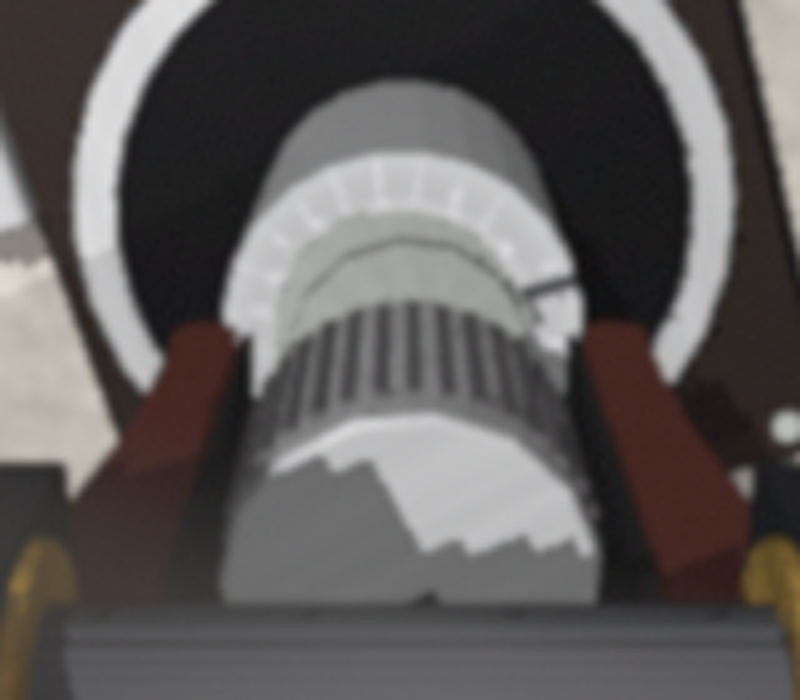

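arm_command --series '[0, -0.2, 0, 0, 2.5, 0, -0.2, 0, -8, 2.5, 0, -0.2, 0, -16, 2.5, 0, -0.25, 0, -24, 2.5, 0, -0.25, 0, -32, 2.5, 0, -0.25, 0, -40, 2.5, 0, -0.3, 0, -48, 2.5, 0, -0.3, 0, -56, 2.5, 0, -0.35, 0, -62, 2.5, 0, -0.35, 0, -62, 2.5, 0, -0.35, 0, -62, 2.5]'

```text
time: 10.3
tcp_pos: [0.5547, 0.1778, 0.1339]
eef_rot: [-1.569, 0.003, 0.66]
contact_force: [-6.2, 0.8, 1.5]
finger_gap: 0.428
```

```bash
python3 - <<'E'
from h import *
c=Cam("side");w=Cam("wrist");t=Cam("top")
s=robot.sense();p=s['tcp_pos'];print(p,s['eef_rot'],s['contact_force'],s['moment'],s['joint_positions'])
crop(c.im,190,110,290,200,8,"pics/s10.png");crop(w.im,180,150,340,290,5,"pics/w10.png");crop(t.im,170,150,250,240,6,"pics/t10.png")
E
```

```text
[0.55475467 0.17781481 0.13388375] [-1.56892436  0.00330464  0.65980246] [-6.55515079 -0.76156551  2.31588907] [ 0.01878612  1.1630926  -0.09989633] [ 2.89461958e-01  4.78517116e-01  1.78319736e+00  7.10170178e-04
  8.83636427e-01 -3.70788930e-01]
```

View pics/s10.png

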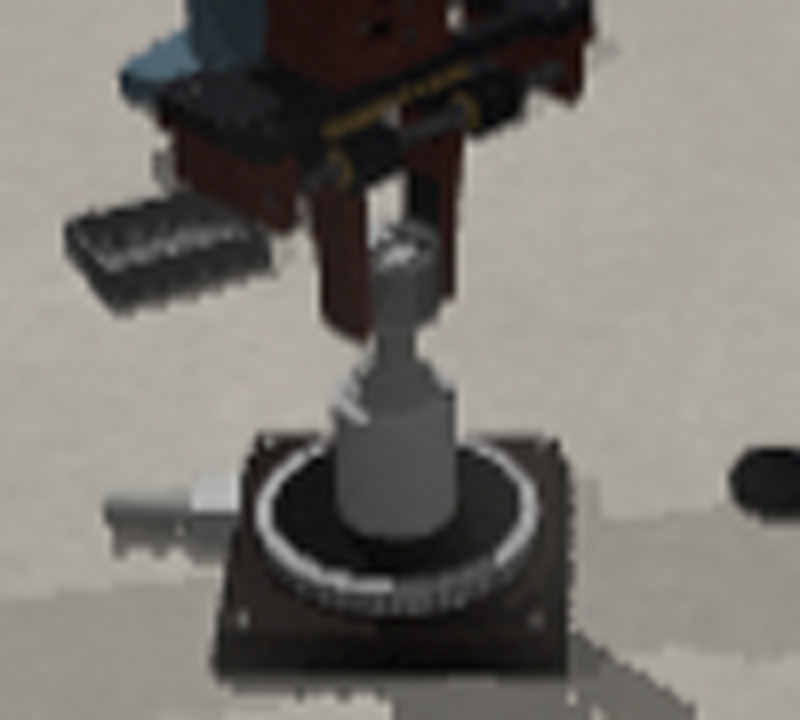

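View pics/w10.png

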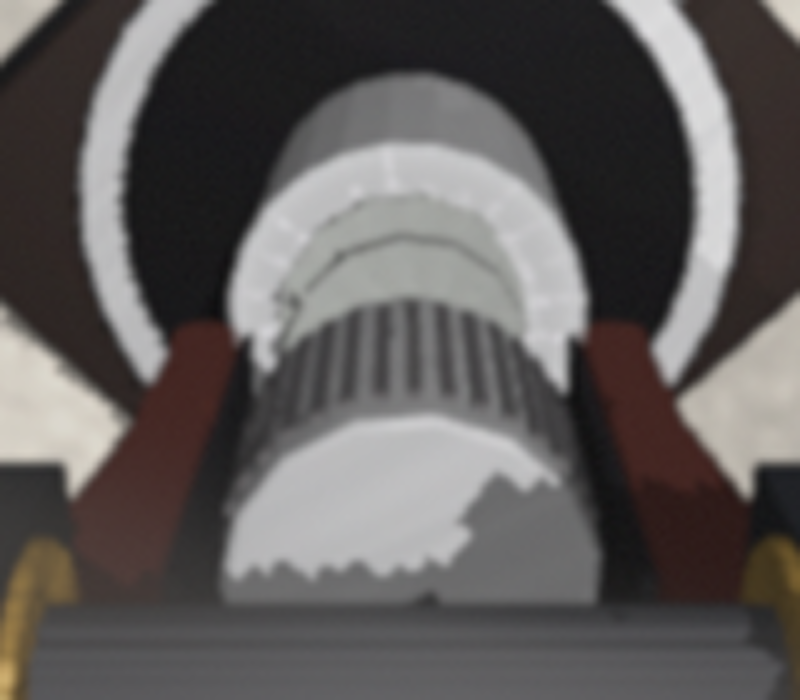

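arm_command --series '[-0.08, -0.05, 0.06, 0, 2.5, -0.08, -0.1, 0.06, -8, 2.5, -0.08, -0.1, 0.06, -16, 2.5, -0.08, -0.1, 0.06, -24, 2.5, -0.08, -0.1, 0.06, -32, 2.5, -0.08, -0.1, 0.06, -40, 2.5, -0.08, -0.1, 0.06, -47, 2.5, -0.08, -0.1, 0.06, -47, 2.5, -0.08, -0.1, 0.06, -47, 2.5]'

```text
time: 11.35
tcp_pos: [0.5544, 0.1776, 0.1345]
eef_rot: [-1.568, 0.001, 1.477]
contact_force: [-3.3, -1.8, -5.3]
finger_gap: 0.43
```

```bash
python3 - <<'E'
from h import *
c=Cam("side");w=Cam("wrist")
s=robot.sense();p=s['tcp_pos'];print(p,s['eef_rot'],s['contact_force'],s['moment'],s['joint_positions'])
crop(c.im,190,110,290,200,8,"pics/s11.png");crop(w.im,180,150,340,290,5,"pics/w11.png")
E
```

```text
[0.55446409 0.17756397 0.13451731] [-1.56848362e+00  1.09893377e-03  1.47796331e+00] [-4.98607194 -0.81126555 -5.38009205] [-0.37918621  1.0328925   0.00343641] [ 2.89566776e-01  4.76700866e-01  1.78450600e+00 -2.02658841e-04
  8.82941520e-01 -1.18826640e+00]
```

View pics/s11.png

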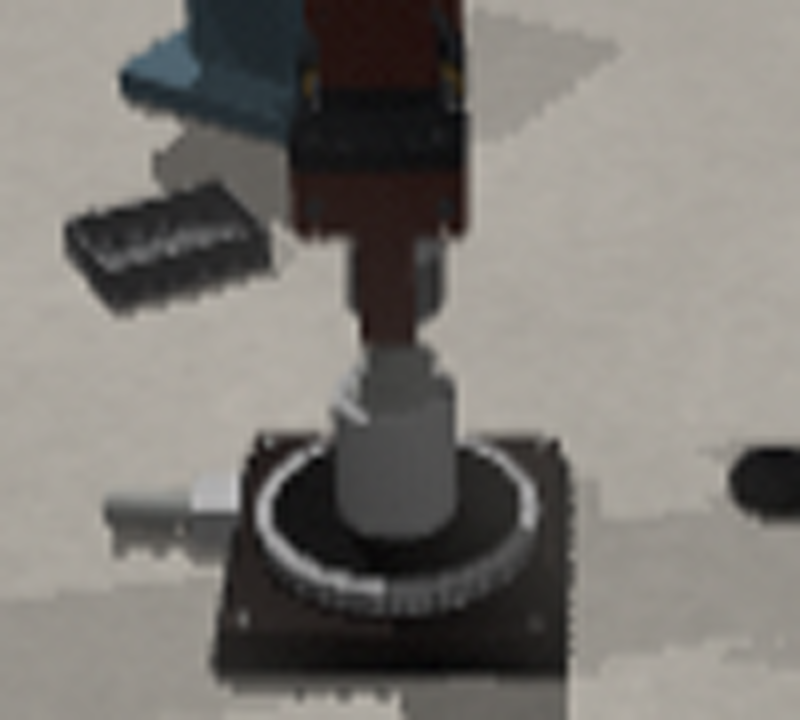

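View pics/w11.png

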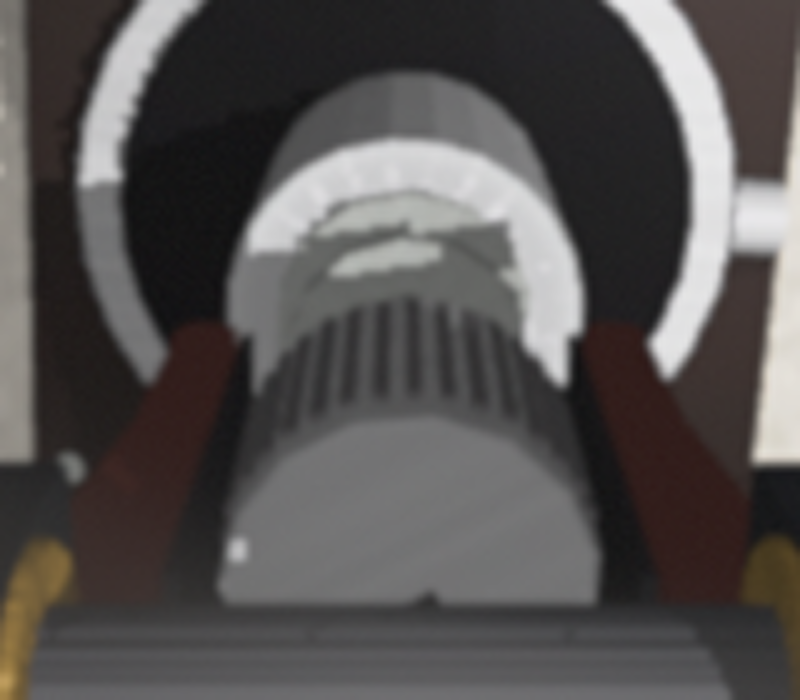

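arm_command --series '[0, 0, 0.08, 0, 2.5, 0, 0.2, 0.08, 0, 2.5, 0, 0.4, 0.08, 0, 2.5, 0, 0.6, 0.08, 0, 2.5, 0, 0.75, 0.08, 0, 2.5, 0, 0.75, 0.08, 0, 2.5]'

```text
time: 12.05
tcp_pos: [0.5543, 0.1778, 0.1279]
eef_rot: [-1.57, 0.001, 1.48]
contact_force: [-6.1, -3.1, -1.1]
finger_gap: 0.428
```

arm_command --series '[-0.05, 0, 0.15, 0, 2.5, -0.05, 0.1, 0.15, 0, 2.5, -0.05, 0.2, 0.15, 0, 2.5, -0.05, 0.2, 0.15, 0, 2.5]'

```text
time: 12.45
tcp_pos: [0.5538, 0.1778, 0.127]
eef_rot: [-1.572, -0.0, 1.48]
contact_force: [-6.5, -2.6, 8.6]
finger_gap: 0.425
```

```bash
python3 - <<'E'
from h import *
c=Cam("side");w=Cam("wrist")
s=robot.sense();p=s['tcp_pos'];print(p,s['eef_rot'],s['contact_force'],s['moment'],s['joint_positions'])
crop(c.im,190,110,290,200,8,"pics/s12.png");crop(w.im,180,150,340,290,5,"pics/w12.png")
E
```

```text
[0.55382095 0.17780407 0.12703054] [-1.57220888e+00 -3.59855340e-04  1.48016915e+00] [-6.23355947 -3.50878701  8.16261577] [-0.58985171  1.1605967   0.00548765] [ 2.90296617e-01  4.85283315e-01  1.79225527e+00 -2.51590163e-04
  8.62608996e-01 -1.18970876e+00]
```

View pics/s12.png

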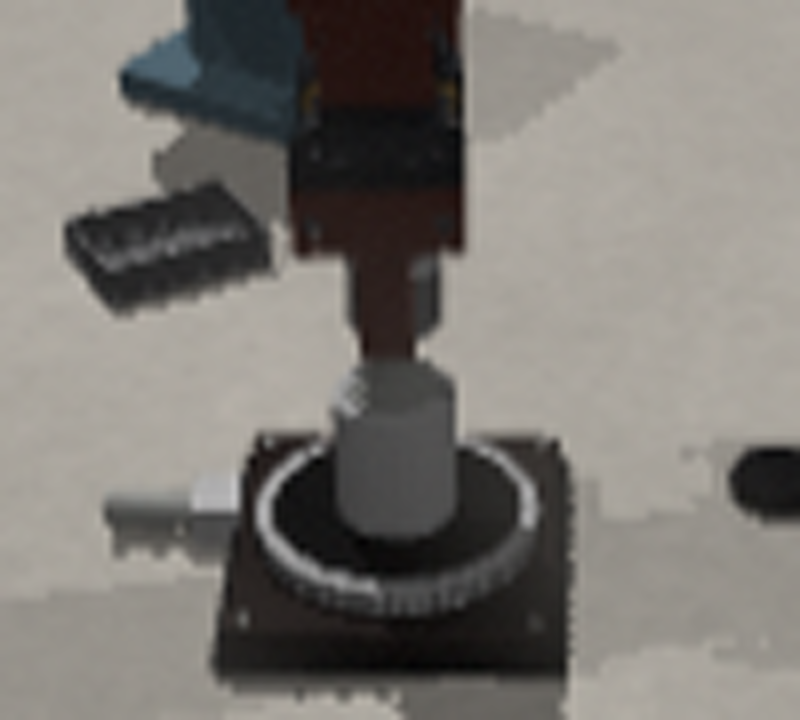

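View pics/w12.png

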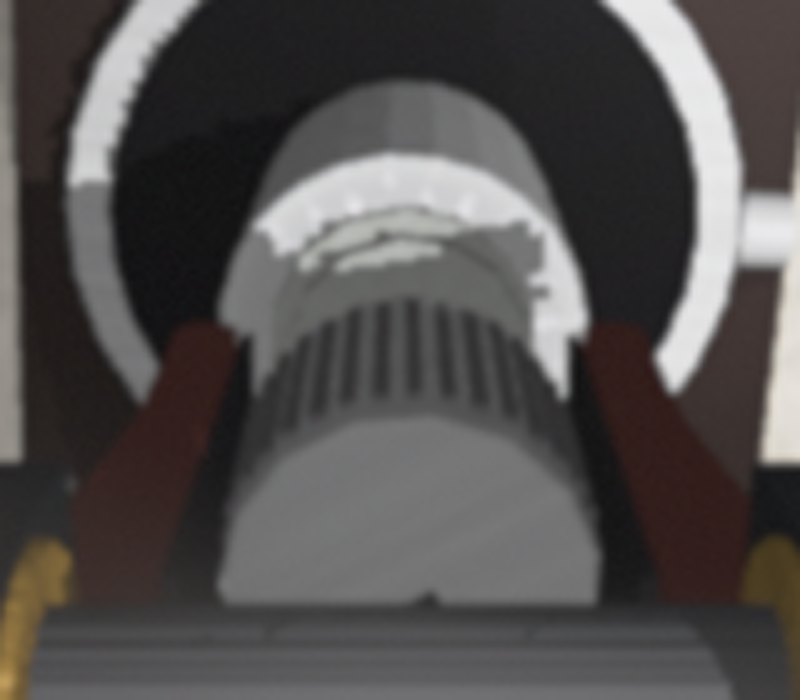

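arm_command --series '[0, -0.1, 0, 0, 5, 0, -0.1, 0, 0, 5, 0, -0.1, 0, 0, 5, 0, -0.1, 0, 0, 5]'

```text
time: 12.95
tcp_pos: [0.5538, 0.1779, 0.1269]
eef_rot: [-1.572, -0.001, 1.48]
contact_force: [0.1, 1.1, -0.0]
finger_gap: 0.569
```

```bash
python3 - <<'E'
from h import *
c=Cam("side");w=Cam("wrist")
s=robot.sense();p=s['tcp_pos'];print(p,s['eef_rot'],s['contact_force'],s['moment'],s['finger_gap'])
crop(c.im,190,110,290,200,8,"pics/s13.png");crop(w.im,180,150,340,290,5,"pics/w13.png")
E
```

```text
[0.55345988 0.17778787 0.12667656] [-1.57121935e+00 -1.89435003e-04  1.48027023e+00] [ 0.58346347  0.4048359  -0.31762365] [0.03666466 0.00938535 0.02181345] 0.5688751873416107
```

View pics/w13.png

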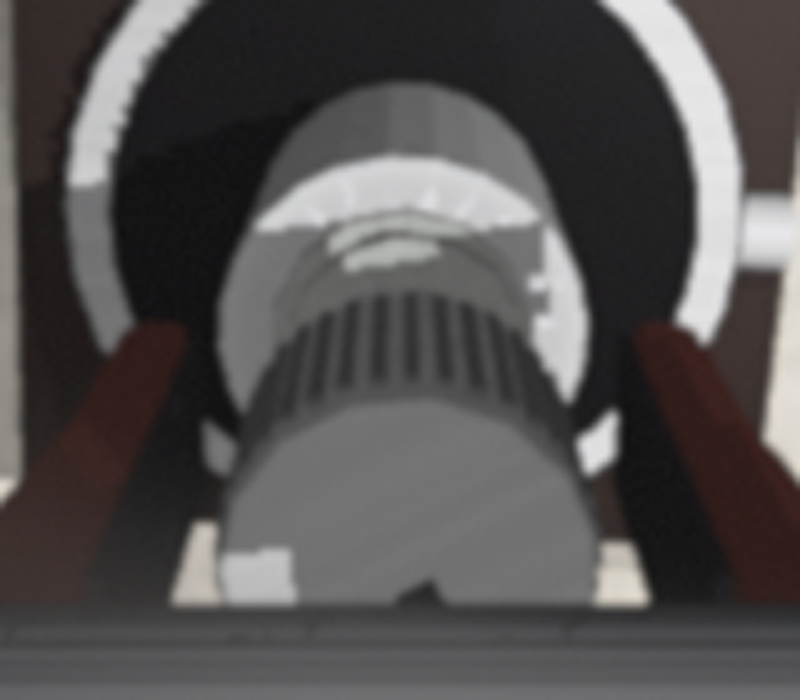

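```bash
python3 - <<'E'
from h import *
w=Cam("wrist")
s=robot.sense();p=s['tcp_pos'];R=Rtool(s['eef_rot'])
for off in (0,-.0012,-.0024):
  for h in(.036,.002):
    print(off,h,w.proj(p-R[:,1]*h+R[:,2]*(-.019+off)))
print("seen top edge row",150+398/5-.4,"bottom edge",150+292/5-.4)
E
```

```text
0 0.036 [263.01488198 293.79168169]
0 0.002 [262.78823721 260.31890757]
-0.0012 0.036 [263.01271996 295.88636105]
-0.0012 0.002 [262.78686893 262.08035462]
-0.0024 0.036 [263.01056707 297.97218968]
-0.0024 0.002 [262.78550535 263.83574541]
seen top edge row 229.2 bottom edge 208.0
```

```bash
python3 - <<'E'
from h import *
w=Cam("wrist")
s=robot.sense();p=s['tcp_pos'];R=Rtool(s['eef_rot']);print(p)
for off in (-.0012,0,.0012,.0024):
    print(off,[w.proj(p-R[:,1]*h+R[:,2]*(.019+off)) for h in(.036,.002)])
print("seen top edge row",150+398/5-.4,"bottom edge",150+292/5-.4, "gripped 233,",150+300/5-.4)
E
```

```text
[0.55331188 0.17771929 0.12661472]
-0.0012 [array([263.11906325, 225.06301626]), array([262.86166227, 203.29008802])]
0 [array([263.1217274 , 222.65597668]), array([262.86333008, 201.31932854])]
0.0012 [array([263.1244037 , 220.23796666]), array([262.86500398, 199.34136649])]
0.0024 [array([263.12709222, 217.80891106]), array([262.86668402, 197.35616232])]
seen top edge row 229.2 bottom edge 208.0 gripped 233, 209.6
```

arm_command --series '[0, 0, -0.2, 0, 5, 0, 0, -0.2, 0, 5, 0, 0, -0.2, 0, 3, 0, 0, -0.2, 0, 2.5, 0, 0, -0.2, 0, 2.5, 0, 0, -0.2, 0, 2.5]'

```text
time: 13.75
tcp_pos: [0.5552, 0.1774, 0.1266]
eef_rot: [-1.571, 0.0, 1.48]
contact_force: [0.1, -0.2, -0.5]
finger_gap: 0.428
```

```bash
python3 - <<'E'
from h import *
c=Cam("side");w=Cam("wrist")
s=robot.sense();p=s['tcp_pos'];print(p,s['eef_rot'],s['contact_force'],s['moment'],s['finger_gap'])
crop(c.im,190,110,290,200,8,"pics/s14.png");crop(w.im,180,150,340,290,5,"pics/w14.png")
E
```

```text
[0.55516128 0.17740511 0.12663752] [-1.57077319e+00  1.89916999e-04  1.48037367e+00] [ 0.89654588 -0.9825646  -0.17590513] [-0.15335041 -0.01830996  0.02231313] 0.4294653187900546
```

View pics/w14.png

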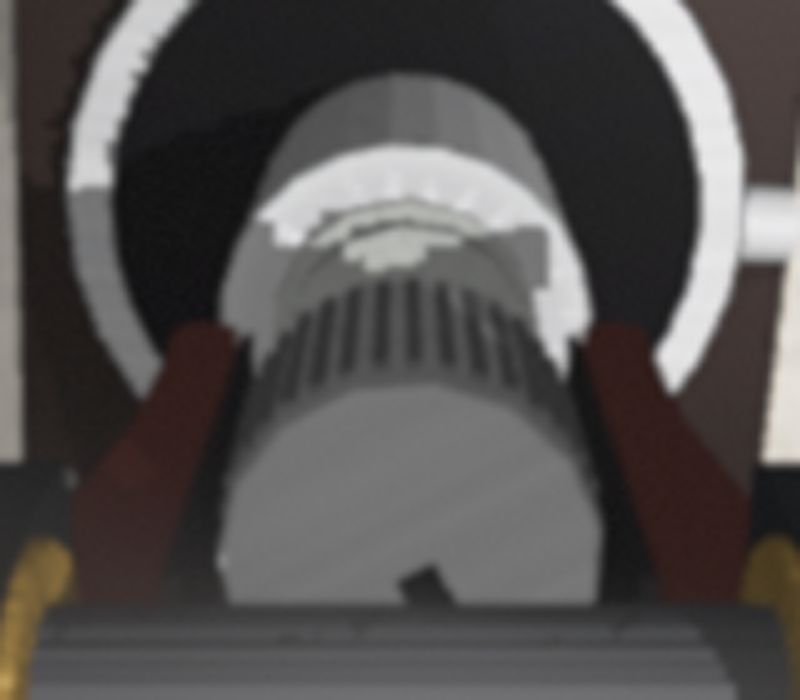

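arm_command --series '[0, 0.08, 0, 8, 2.5, 0, 0.1, 0, 16, 2.5, 0, 0.12, 0, 24, 2.5, 0, 0.13, 0, 32, 2.5, 0, 0.15, 0, 40, 2.5, 0, 0.17, 0, 48, 2.5, 0, 0.19, 0, 56, 2.5, 0, 0.2, 0, 64, 2.5, 0, 0.22, 0, 72, 2.5, 0, 0.24, 0, 80, 2.5, 0, 0.26, 0, 88, 2.5, 0, 0.28, 0, 96, 2.5]'

```text
time: 15.05
tcp_pos: [0.5555, 0.178, 0.1245]
eef_rot: [-1.57, -0.001, -0.201]
contact_force: [-1.1, 0.4, 4.0]
finger_gap: 0.428
```

```bash
python3 - <<'E'
from h import *
w=Cam("wrist")
s=robot.sense();p=s['tcp_pos'];print(p,s['eef_rot'],s['contact_force'],s['moment'],s['finger_gap'],s['joint_positions'])
crop(w.im,180,150,340,290,5,"pics/w15.png")
E
```

```text
[0.5555273  0.17795874 0.1245101 ] [-1.56994700e+00 -7.14670268e-04 -2.07701362e-01] [-1.14146893  0.95515904  5.48771425] [-0.12987018  0.25533068 -0.02651617] 0.42780328547649377 [2.89396416e-01 4.91176830e-01 1.78939339e+00 5.35366346e-04
 8.59989304e-01 4.96748387e-01]
```

View pics/w15.png

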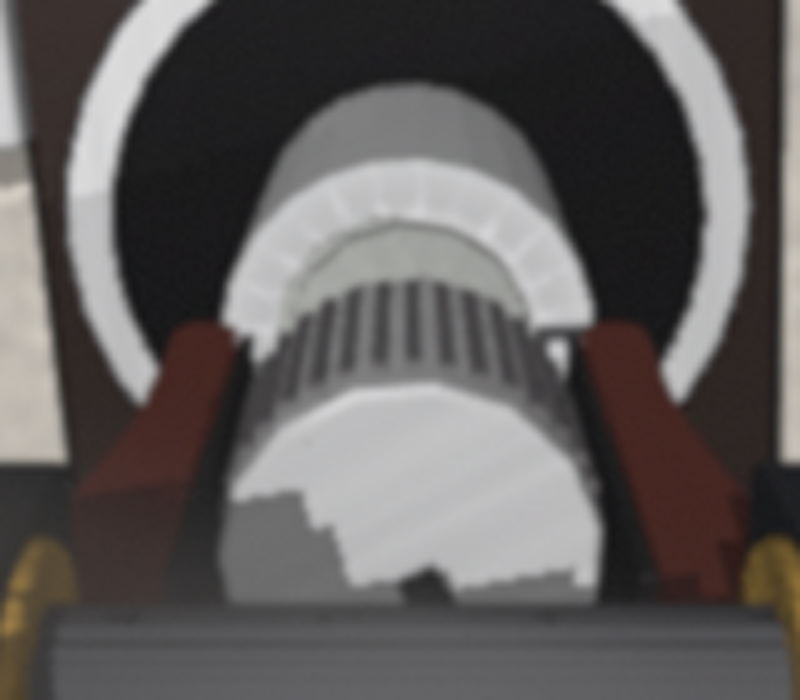

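arm_command --series '[0, 0.02, 0, 8.5, 2.5, 0, 0.04, 0, 17, 2.5, 0, 0.06, 0, 25.5, 2.5, 0, 0.08, 0, 34, 2.5, 0, 0.1, 0, 42.5, 2.5, 0, 0.11, 0, 51, 2.5, 0, 0.13, 0, 59.5, 2.5, 0, 0.15, 0, 68, 2.5, 0, 0.17, 0, 76.5, 2.5, 0, 0.19, 0, 85, 2.5, 0, 0.21, 0, 93.5, 2.5, 0, 0.23, 0, 102, 2.5]'

```text
time: 16.3
tcp_pos: [0.5551, 0.177, 0.1222]
eef_rot: [-1.571, -0.001, -1.978]
contact_force: [-2.1, -4.2, 7.6]
finger_gap: 0.426
```

```bash
python3 - <<'E'
from h import *
w=Cam("wrist")
s=robot.sense();p=s['tcp_pos'];print(p,s['eef_rot'],s['contact_force'],s['moment'],s['finger_gap'],s['joint_positions'])
crop(w.im,180,150,340,290,5,"pics/w16.png")
E
```

```text
[0.55508464 0.17698033 0.12218166] [-1.57063421e+00 -9.37937378e-04 -1.98645323e+00] [-0.96220282 -4.41735682  7.00043752] [-0.82541021  0.37356804  0.01057622] 0.43261150125684017 [ 2.88654874e-01  4.94280834e-01  1.79103517e+00 -1.08470044e-03
  8.56760724e-01  2.27581858e+00]
```

View pics/w16.png

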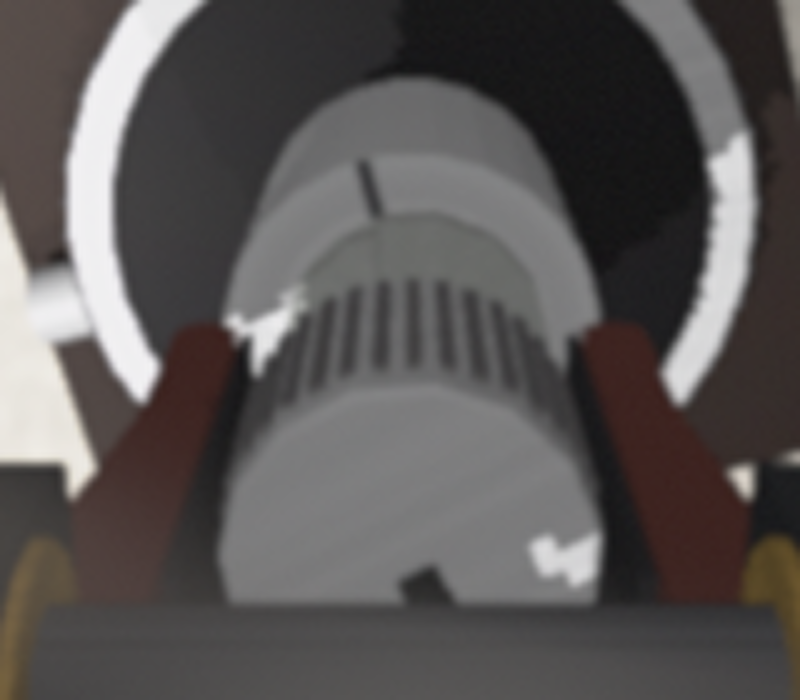

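arm_command --series '[0, 0, 0, 0, 5.5, 0, 0, 0, 0, 5.5, 0, 0, 0, 0, 5.5, 0, 0, 0, -8.5, 5.5, 0, 0, 0, -17, 5.5, 0, 0, 0, -25.5, 5.5, 0, 0, 0, -34, 5.5, 0, 0, 0, -42.5, 5.5, 0, 0, 0, -51, 5.5, 0, 0, 0, -59.5, 5.5, 0, 0, 0, -68, 5.5, 0, 0, 0, -76.5, 5.5]'

```text
time: 17.55
tcp_pos: [0.5551, 0.1776, 0.1214]
eef_rot: [-1.571, 0.0, -0.633]
contact_force: [-0.4, -0.7, 0.4]
finger_gap: 0.626
```

arm_command --series '[0, 0, 0, -8.5, 5.5, 0, 0, 0, -17, 5.5, 0, 0, 0, -25.5, 5.5, 0, 0, 0, -34, 5.5, 0, 0, 0, -42.5, 5.5, 0, 0, 0, -51, 5.5, 0, 0, 0, -59.5, 5.5, 0, 0, 0, -68, 5.5, 0, 0, 0, -76.5, 5.5, 0, 0, 0, -85, 5.5, 0, 0, 0, -93.5, 5.5, 0, 0, 0, -102, 5.5]'

```text
time: 18.75
tcp_pos: [0.5551, 0.1776, 0.1214]
eef_rot: [-1.571, 0.0, 1.147]
contact_force: [0.3, 0.5, 0.1]
finger_gap: 0.625
```

arm_command --series '[0, 0, 0, -8.5, 5.5, 0, 0, 0, -15, 5.5, 0, 0, 0, -15, 5.5]'

```text
time: 19.05
tcp_pos: [0.5551, 0.1776, 0.1214]
eef_rot: [-1.571, 0.0, 1.404]
contact_force: [0.7, -0.7, -0.3]
finger_gap: 0.63
```

```bash
python3 - <<'E'
from h import *
w=Cam("wrist")
s=robot.sense();p=s['tcp_pos'];print(p,s['eef_rot'],s['contact_force'],s['finger_gap'],s['joint_positions'])
crop(w.im,180,150,340,290,5,"pics/w17.png")
E
```

```text
[0.55513585 0.17756617 0.12141274] [-1.57060419e+00  3.23740670e-05  1.40012248e+00] [-0.61472312 -0.24992254  0.03107196] 0.6255256946758122 [ 2.89128137e-01  4.95566372e-01  1.79109759e+00  7.45402208e-05
  8.55115241e-01 -1.11104325e+00]
```

View pics/w17.png

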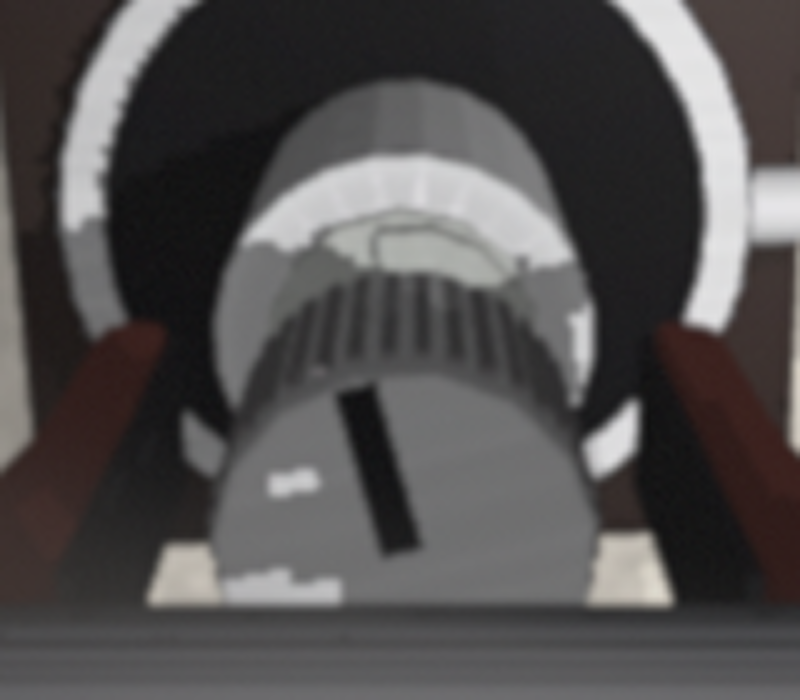

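arm_command --series '[0, 0, 0, 0, 2.5, 0, 0, 0, 0, 2.5, 0, 0, 0, 0, 2.5, 0, 0, 0, 0, 2.5, 0, 0.01, 0, 8, 2.5, 0, 0.03, 0, 16, 2.5, 0, 0.05, 0, 24, 2.5, 0, 0.07, 0, 32, 2.5, 0, 0.08, 0, 40, 2.5, 0, 0.1, 0, 48, 2.5, 0, 0.12, 0, 56, 2.5, 0, 0.14, 0, 64, 2.5]'

```text
time: 20.3
tcp_pos: [0.5549, 0.1771, 0.1202]
eef_rot: [-1.571, 0.001, 0.279]
contact_force: [-1.0, -1.4, 1.9]
finger_gap: 0.428
```

arm_command --series '[0, 0.02, 0, 8, 2.5, 0, 0.04, 0, 16, 2.5, 0, 0.05, 0, 24, 2.5, 0, 0.07, 0, 32, 2.5, 0, 0.09, 0, 40, 2.5, 0, 0.11, 0, 48, 2.5, 0, 0.13, 0, 56, 2.5, 0, 0.14, 0, 64, 2.5, 0, 0.16, 0, 72, 2.5, 0, 0.18, 0, 80, 2.5]'

```text
time: 21.3
tcp_pos: [0.5548, 0.1771, 0.1184]
eef_rot: [-1.572, -0.0, -1.117]
contact_force: [-1.8, -0.6, 1.9]
finger_gap: 0.428
```

```bash
python3 - <<'E'
from h import *
w=Cam("wrist")
s=robot.sense();p=s['tcp_pos'];print(p,s['eef_rot'],s['contact_force'],s['moment'],s['finger_gap'],s['joint_positions'])
crop(w.im,180,150,340,290,5,"pics/w18.png")
E
```

```text
[0.55480242 0.1771341  0.11837903] [-1.57183284e+00 -2.09806903e-04 -1.12429802e+00] [-0.823334   -2.20310008  1.1558602 ] [-0.59674631  0.39199574 -0.01861169] 0.4288987756076935 [ 2.88806827e-01  4.99786310e-01  1.79292958e+00 -4.92517647e-04
  8.49867525e-01  1.41343024e+00]
```

View pics/w18.png

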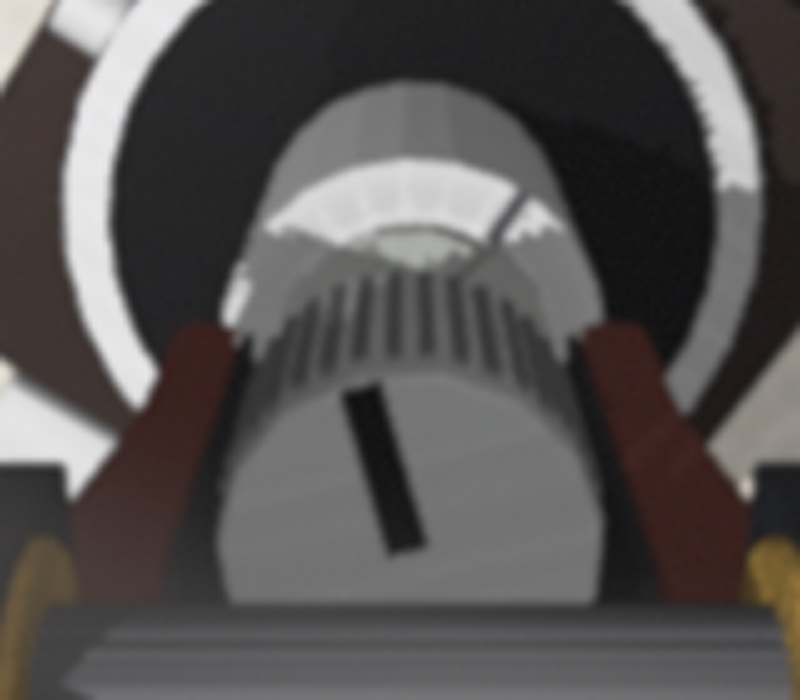

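arm_command --series '[0, 0.02, 0, 8, 2.5, 0, 0.04, 0, 16, 2.5, 0, 0.05, 0, 24, 2.5, 0, 0.07, 0, 32, 2.5, 0, 0.09, 0, 40, 2.5, 0, 0.1, 0, 47, 2.5, 0, 0.1, 0, 47, 2.5, 0, 0.1, 0, 47, 2.5, 0, 0.1, 0, 47, 2.5]'

```text
time: 22.25
tcp_pos: [0.5548, 0.1773, 0.1173]
eef_rot: [-1.571, -0.001, -1.929]
contact_force: [-1.7, -2.0, 2.2]
finger_gap: 0.428
```

```bash
python3 - <<'E'
from h import *
w=Cam("wrist");c=Cam("side")
s=robot.sense();p=s['tcp_pos'];print(s['time'],p,s['eef_rot'],s['contact_force'],s['moment'],s['finger_gap'],s['qd'])
crop(w.im,180,150,340,290,5,"pics/w19.png");crop(c.im,190,110,290,200,8,"pics/s19.png")
E
```

```text
22.35 [0.55487725 0.17728432 0.11731651] [-1.57131374e+00 -5.83264441e-04 -1.92989929e+00] [-2.60582958 -3.07035985  2.52078909] [-0.47403754  0.58526443 -0.02414828] 0.4267815888388948 [ 3.97309330e-05 -2.25346043e-04 -3.73789416e-04  7.15430703e-04
  4.14146189e-04  8.49245136e-03]
```

View pics/w19.png

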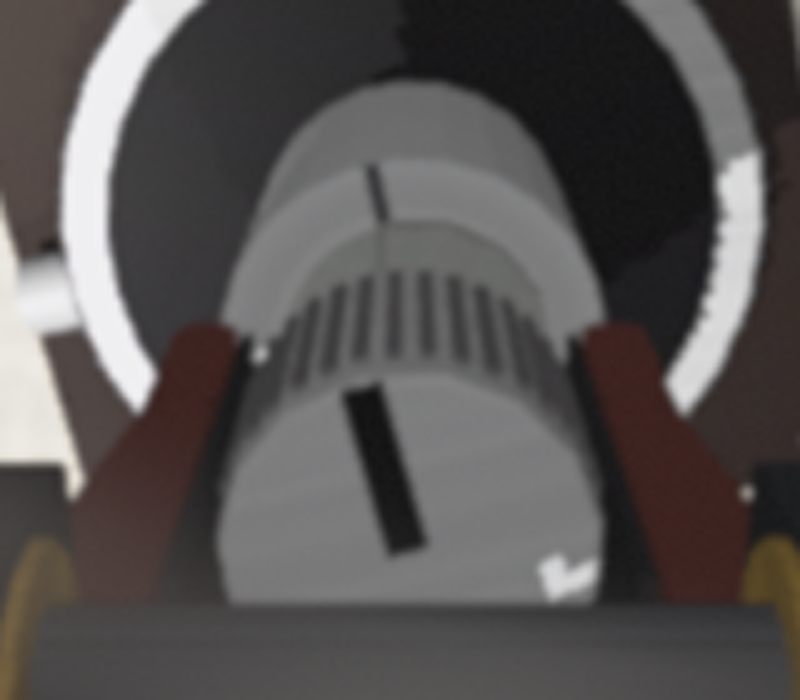

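View pics/s19.png

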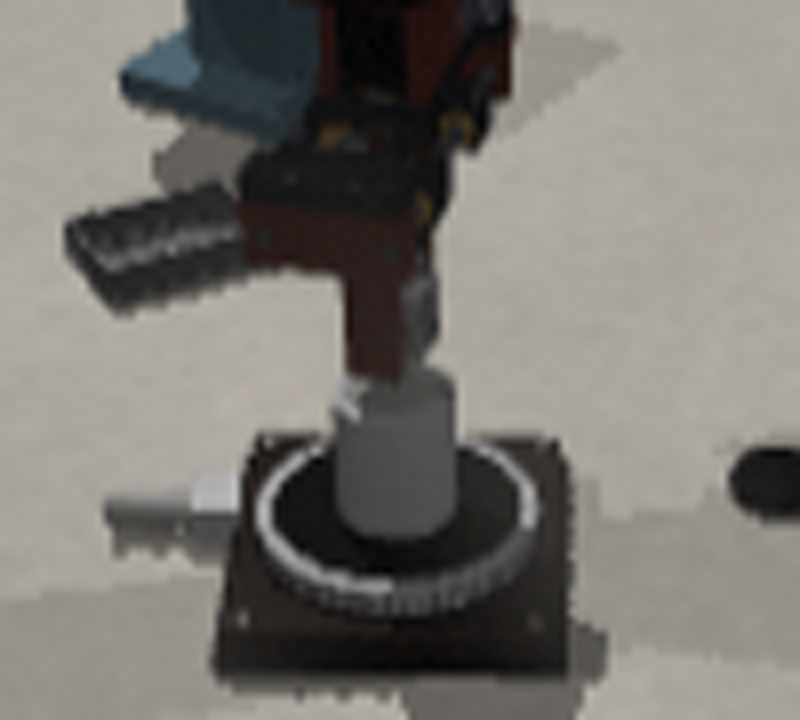

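```bash
python3 - <<'E'
from cell import robot
print(robot.hand_in()); s=robot.sense(); print(s['time'],s['tcp_pos'],s['contact_force'],s['finger_gap'])
E
```

```text
the job is handed in; nothing more can be done
None
the job is handed in; nothing more can be done
```

I took the screw from its holder, stood it in the boss, and turned it counter-clockwise past the step. There I lowered it off the end of the thread, then turned it clockwise one full turn past the drop, using two grips. I handed it in at about 22 s with the fingers still gripping the knob; the hand-in reported no verdict.

**Drop:** the fingers lowered the screw rather than letting it fall. The hand came down about 7.5 mm and met about 8 N of upward push. That matches the screw resting on the low end of the ramp.

**Final position:** the index rib lines up with the line on the rim. The hand height puts `screw_axis` about 16 to 17 mm below `boss_top`, inside the 12.5 to 19.5 mm window. That figure comes from the hand height, not from a direct measurement of the screw.

**Grip and stillness:** the finger opening was 37.6 mm on the 38 mm knob, wrist forces were under 5 N, and joint speeds were under 0.01 rad/s.

**Disagreements:**
- The camera views of the boss differed by 2 to 4 mm.
- The first grip held the knob 1 to 3 mm off centre, which loaded the screw sideways by up to about 7 N. I opened, re-centred and regripped after the drop.
- After that, the wrist view still put the knob about 1 to 2 mm off the hand's centre line, within its calibration error.

I saw no contact with the bystanders, but I did not measure their positions again at the end.

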